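# Clamp the drained whetstone in its holder

## Robot

A 6-joint arm with a two-finger parallel gripper is mounted at the origin on a cart in front of the work surface, level with it; the furniture and walls round the work are solid. World frame = base frame: x ahead of the robot, y to its left, z up, the work surface at z = 0. Lengths are in m, angles in degrees, forces in N, time in s.
With the tool pointing down it reaches from about 0.25 to 0.725 m from the base axis. Payload 9.7 kg.
Tool frame: the origin (TCP) lies at the very end of the fingers, on their centre line; the grasp point (between the pads) lies grasp_offset behind it (grasp_offset is the distance from the TCP to the grasp point, in m); z points along the fingers, y is the line along which they close (so a half turn about z gives the same grasp; the last joint's range is limited). The gripper opens to 85 mm and grips with 20 to 120 N. Pads are 22 mm wide; open, the fingers measure 114 mm over their backs; the gripper's body (76 mm by 85 mm) begins 54 mm behind the grasp point. The pads swing forward as they close: fully open they stand 13 mm farther back than shut.
Start: joints at [-65.833, 4.979, 10.078, 95.1, 0, 90], TCP at [0.225, -0.502, 0.231] pointing down, gripper open.
Joint ranges: [-179.16, 179.16], [-48.56, 103.87], [-65.8, 70.77], [-126.05, 130.52], [-82.76, 87.17], [-180, 180]. Speed limits (degrees/s): [127.2, 127.2, 147.25, 180, 180, 180].

## Interface

Orientations are given as [roll, pitch, yaw] about the fixed x, y, z axes, in that order (R = Rz(yaw) Ry(pitch) Rx(roll)).
In Python, from workcell import get_obs, camera, calibration, job_done, recognise, cut_out, mark_of, grasp_offset gives the robot as it stands.
- The arm moves only by the tool servo_tool, never from a script. Its argument "moves" is a list of rows, each a list of 3 entries, a list of its own where there are three numbers: the turn, a rotation vector about the tool's x, y, z in degrees, then the shift along the tool's x, y, z in m, then the opening in per cent of the stroke, from 0 (shut) to 100 (fully open). In form: [[[ax, ay, az], [x, y, z], claw], ...]. A call has 1 to 12 rows; each row shifts and turns the commanded pose from where the row before left it, along the tool's axes as they then stand; what a row does not reach is not made up. A row lasts 1/10 s, in which the tool goes at most 50 mm and 8.59 degrees, less where a joint would pass 70% of its speed; a pose out of reach is approached as far as the arm can. A call is refused whole if a number of a shift passes 0.05 or a number of a turn 8.59, either way. A call with a gripper value outside its range is refused whole. The fingers move at their own pace and stop on an object; "force" is the grip in N (left out, the last holds). Time passes only in rows, so rows that do not move let the fingers close. It gives the time, the measured TCP pose, the force, the opening and the grip force at its end, in the units of the state.
- get_obs(): the state, without advancing time (a new reading comes with each control period).
- camera(name): name is "side" or "top" or "wrist"; returns (picture, depth): 400x640x3 uint8, red, green, blue; 400x640 float32, m along the optical axis (not along the pixel's ray), 0 where there is no reading.
- calibration(name): a dict with "camera_matrix" (3x3 intrinsics, pixels), "dist" ([k1, k2, p1, p2, k3] as OpenCV has them; the pictures are not rectified), "R" (3x3) and "t" (3): a world point X has camera coordinates R X + t. Camera axes: x right, y down, z forward; pixel columns grow to the right and rows downward; lengths in m; the calibration is good to about 2 mm. A picture is of the moment at which its call begins: read the wrist's pose just before it. calibration takes no time and is no camera call; for the wrist camera it gives the pose at the moment of the call.
- job_done(): hands the job in; it is judged then, once.
Trained networks look in the newest picture that a camera, given by its name, has taken for a name from the list of things; names that differ only in an ending like _2 or _b are one class to them, and where a whole thing is asked for, a point or a joint stands for the part that bears it (a point fixed in the world has none). Each returns a list of dicts, best first, with "score" (0 to 1); they miss things now and then, are a little off and sometimes report something else, mostly with a low value. They report only what shows in the picture. A call takes as long as a camera call. They do not tell look-alikes from the thing itself.
- recognise(name, camera): "xyz" ([x, y, z] in m, in the coordinates of the camera as it stood for that picture, good to about 4 mm: the middle of the surface that is visible of it).
- cut_out(name, camera): "mask" (400x640 bool, what is visible of it).
- mark_of(name, camera): "xyz" ([x, y, z] in m, in the coordinates of the camera as it stood for that picture, good to about 4 mm: a listed point, or the origin of a listed thing).
The state is a dict: "time": time; "q": joint angles; "qd": joint speeds; "joint_efforts": joint torques, N m; "ee_pos": TCP position; "tcp_rot": TCP orientation; "wrist_force": force on the tool from outside, world axes, zero at the start; "torque": the same for the moment, N m; "opening": finger opening in m; "grasp_force": force on a finger pad.
Only numpy, scipy, OpenCV 4.12 (cv2) and the standard library are available. Lean on these libraries where they do the work, as an engineer would, in place of code of your own. Each camera call takes 0.05 s, during which the arm holds its last target. There are 200 camera calls.

## Task

The whetstone has drained on its sloping wire stand: take it off and lay it flat in the stone holder, turned so that its two ends face the two jaws squarely, inside their side cheeks, while the clamp lever is still up. Then press the clamp lever fully down so that the sliding jaw grips the stone, and let go. The stone is brittle, so do not drop it, and leave the other things on the worktop where they stand.

Things in the scene. Friction and masses are not known exactly. Their poses are not given: they have to be found in the camera images.
- stone: The whetstone: a plain two-tone grey bar (darker below, lighter above), 180 mm long (its x axis), 60 mm wide (y), 28 mm thick (z); origin at its centre; 0.35 to 0.7 kg. It starts on the wire stand, sloping 30 degrees; its broad upper face (z axis) looks up and towards the stand's front.
- stand: Wire draining stand, fixed, about 180 x 102 x 105 mm; origin on the worktop under its middle. It rises along its +x; a lip at its low front (-x) stops the stone's lower end, 14 mm up its end face. The wires under the stone are 44 mm wide over all, so fingers can pass down both long sides of the stone. The stone's centre starts 4 mm to -x of the origin, 83 mm up.
- holder: The stone holder, fixed: two steel rods between black jaw blocks (86 mm wide, 40 mm high); origin on the worktop under the clamped stone's centre. Its length runs along its y: fixed jaw at -y, sliding jaw and lever at +y. The stone lies on the rods, 22 mm up (its centre 36 mm up), length along y. Between the cheeks the bed is 50 mm wide: fingers beside the stone are free down to the worktop.
- fixed_face (a point): Middle of the fixed jaw's rubber face, at holder y = -90 mm, 36 mm up. On each jaw two side cheeks reach 23 mm in from its face towards the other jaw, up to 34 mm above the worktop, and stand 66 mm apart: 3 mm play on either side of the stone.
- holder_jaw: The sliding jaw; its frame is parallel to the holder's and coincides with it when the lever is at 0. Its rubber face is then at holder y = +101.5 mm (191.5 mm between the jaws; 1 mm less at lever 0.08). The lever drives it 12 mm towards the fixed jaw, in proportion to its angle; it pushes the stone against the fixed jaw and squeezes it.
- clamp_lever (a joint): Angle of the cam lever: 0 = up (leaning outwards, 60 degrees above the horizontal), 1.0 rad = fully down, its stop (level, pointing along the holder's +y). Starts between 0 and 0.08; moved by 2 to 10 N pressed down on its handle, stays where it is left (friction). Jaw and stone meet at about 0.95; let go, a clamped lever rests at 0.96 to 1.0.
- lever_grip (a point): Middle of the lever's black handle, 75 mm from the pivot; the handle is 58 mm long, 28 mm wide (along the holder's x) and 11 mm thick and ends 104 mm from the pivot.
- lever_pivot (a point): The lever's pivot, at holder x = 0, y = +149 mm, 45 mm above the worktop; the lever swings in the holder's y-z plane.
- mug_2: Bystander: white mug, 88 x 119 x 99 mm, loose.
- kitchen_timer: Bystander: round red timer, 66 mm across, 47 mm high, loose.
- lemon: Bystander: lemon on the chopping board, loose.
- garlic_3: Bystander: garlic bulb on the chopping board, loose.
- spice_2: Bystander: spice jar with a dark lid, 44 mm across, 105 mm high, loose.
Things that resemble listed ones, but are neither listed nor needed, are in the scene too. Several things have the shape of the stone; the one meant has the colours described above.

How it is judged (in metres and radians):
On the way:
1. the stone lies flat between the jaws, square to them, with the lever still up (x of stone in the frame of holder between -0.005 and 0.005 m and z of stone in the frame of holder between 0.033 and 0.0395 m and angle between the z axis of stone and the z axis of holder, either way round below 0.05 rad and y of stone in the frame of holder between -0.004 and 0.013 m and angle between the x axis of stone and the y axis of holder, either way round below 0.06 rad and value of joint clamp_lever below 0.3 rad), for 0.2 s.
At the end, for the whole second after the job is handed in: The stone lies flat on the holder's rods inside the cheeks (centre within 5 mm across, 3 mm along, ends square to the jaws within 2 degrees), the lever is down past 0.9 rad and the sliding jaw presses on the stone with over 1 N; all at rest (x of stone in the frame of holder between -0.005 and 0.005 m and z of stone in the frame of holder between 0.033 and 0.0395 m and angle between the z axis of stone and the z axis of holder, either way round below 0.05 rad and y of stone in the frame of holder between -0.003 and 0.003 m and angle between the x axis of stone and the y axis of holder, either way round below 0.035 rad and value of joint clamp_lever above 0.9 rad and contact force between stone and holder_jaw above 1 N and linear speed of stone below 0.01 m/s); the robot touches nothing.
It fails at once if the stone is dropped (falls free by some 2 cm or more) (linear speed of stone above 0.6 m/s and contact force between the fingers and stone below 0.1 N).
It fails at once if a bystander is moved by more than 30 mm (distance of any of mug_2, kitchen_timer, lemon, garlic_3, spice_2 from where it was at the start of the episode above 0.03 m).
It also fails if it takes over 61 s, if anything falls off the work surface, if the arm or the gripper's body presses on something with over 40 N, if the wrist force passes 120 N, or if a joint passes its speed limit or range.

## Working session

There is one attempt and no reset: what is moved stays moved. The work goes in short steps, Python scripts to look and compute and a tool call to move; the robot and the scene stay as the last step left them, time stands still between calls to the robot, and variables do not carry over. Pictures are saved under pics/ and viewed, at most 10 in all, crops included, and the job is handed in when it is done.

Besides the shell and the picture viewer there is one more tool, called after "Emit:" as name(argument=value, ...), one argument or row to a line, values as JSON. servo_tool: Moves the arm, as the interface text tells. Its arguments: {"type":"object","properties":{"moves":{"type":"array"},"force":{"type":"number"}},"required":["moves"]}

```bash
mkdir -p pics; ls; cat > h.py <<'E'
import numpy as np, cv2
from workcell import *
def toW(c,p):
    k=calibration(c); return np.array(k["R"]).T@(np.array(p)-np.array(k["t"]))
def cloud(c,depth):
    k=calibration(c);v,u=np.mgrid[0:400,0:640]
    n=cv2.undistortPoints(np.stack([u,v],-1).reshape(-1,1,2).astype(np.float64),np.array(k["camera_matrix"]),np.array(k["dist"])).reshape(-1,2)
    z=depth.reshape(-1);P=np.c_[n*z[:,None],z]
    return ((P-np.array(k["t"]))@np.array(k["R"])).reshape(400,640,3)
E
python3 - <<'E'
from h import *
np.set_printoptions(precision=4,suppress=True)
print(grasp_offset,get_obs())
ims=[]
for c in ["side","top"]:
    p,d=camera(c);cv2.imwrite(f"pics/{c}0.png",p[:,:,::-1]);np.savez(f"{c}0.npz",p=p,d=d,X=cloud(c,d))
    for n in ["stone","stand","holder","fixed_face","holder_jaw","lever_grip","lever_pivot"]:
        for r in mark_of(n,c)[:4]: print(c,n,round(r["score"],2),toW(c,r["xyz"]))
    k=calibration(c);print(np.array(k["R"]),k["t"],np.array(k["camera_matrix"]).ravel())
E
```

```text
pics
0.0187 {'time': 0.0, 'q': array([-65.8321,   5.0107,  10.0354,  95.0996,   0.0007,  90.0006]), 'qd': array([ 0.0845,  0.0415,  0.0106,  0.0062,  0.0308, -0.0534]), 'joint_efforts': array([  0.0015, -52.039 ,  46.4802,   0.0164,   0.0002,  -0.    ]), 'ee_pos': array([ 0.2251, -0.5016,  0.2306]), 'tcp_rot': array([-179.9251,   -0.0007,   24.1673]), 'wrist_force': array([ 0.5261, -0.1695,  0.2897]), 'torque': array([ 0.0298, -0.0137, -0.016 ]), 'grasp_force': 0.0, 'opening': 0.08556044315235597}
side stone 0.85 [0.4875 0.1914 0.0839]
side stone 0.78 [0.5059 0.6629 0.0104]
side stand 0.49 [ 0.4882  0.1846 -0.0007]
side holder 0.88 [ 0.474  -0.2158 -0.0037]
side fixed_face 0.88 [ 0.4911 -0.307   0.0354]
side holder_jaw 0.55 [ 0.4705 -0.221   0.0021]
side lever_grip 0.4 [ 0.4317 -0.0338  0.1056]
side lever_pivot 0.9 [ 0.4367 -0.0712  0.0473]
[[-0.9965 -0.0817 -0.0176]
 [-0.039   0.641  -0.7665]
 [ 0.0739 -0.7631 -0.642 ]] [ 0.5158 -0.0064  1.6032] [432.5966   0.     324.0351   0.     432.5966 200.6218   0.       0.
   1.    ]
top stone 0.77 [0.4925 0.1896 0.0803]
top stone 0.68 [0.5074 0.6618 0.0135]
top holder 0.75 [ 0.476  -0.2155  0.0006]
top holder 0.73 [ 0.382  -0.0204 -0.0006]
top fixed_face 0.76 [ 0.4929 -0.3049  0.0354]
top lever_grip 0.64 [ 0.4308 -0.0347  0.1092]
top lever_grip 0.24 [0.6647 0.0959 0.0149]
top lever_pivot 0.71 [ 0.4444 -0.0708  0.0518]
[[-0.0065 -1.      0.0038]
 [-0.9842  0.0057 -0.1767]
 [ 0.1767 -0.0049 -0.9842]] [0.1078 0.5293 1.5852] [381.1723   0.     313.866    0.     381.1723 198.4776   0.       0.
   1.    ]
```

View pics/side0.png

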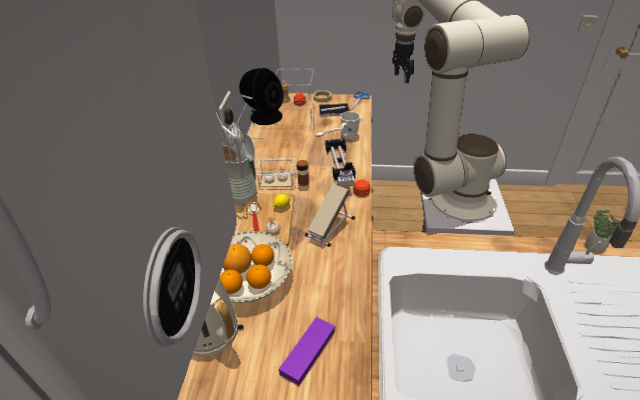

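View pics/top0.png

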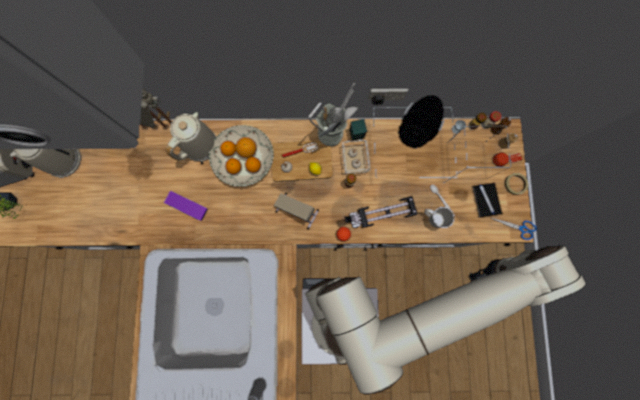

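The stone could be the grey bar on the stand (side 330,212; top 297,207), the purple bar (side 307,350; top 186,206) or the black square (top 487,200). I choose the grey bar on the stand. Next I fit it from depth and check it in a crop.

```bash
cat > fit.py <<'E'
from h import *
np.set_printoptions(precision=4,suppress=True)
def plane(Q):
    for _ in range(4):
        c=Q.mean(0);n=np.linalg.svd(Q-c,full_matrices=False)[2][2];n*=np.sign(n[2]);e=(Q-c)@n;Q=Q[abs(e)<max(.002,1.5*e.std())]
    return Q,c,n
def box(Q,n):
    ax=np.cross(n,[0,0,1]);ax/=np.linalg.norm(ax);b=np.cross(n,ax)
    r=cv2.minAreaRect(np.c_[Q@ax,Q@b].astype(np.float32));bp=cv2.boxPoints(r)
    c=r[0][0]*ax+r[0][1]*b+n*(Q@n).mean()
    e=[bp[1]-bp[0],bp[2]-bp[1]];l=max(e,key=np.linalg.norm);l/=np.linalg.norm(l);d=l[0]*ax+l[1]*b
    return c,d,sorted(r[1])
E
python3 - <<'E'
from fit import *
out=[]
for c in ["side","top"]:
    f=np.load(f"{c}0.npz");camera(c)
    m=[r for r in cut_out("stone",c)]
    for r in m:
        M=r["mask"].astype(bool)&(f["d"]>0);Q=f["X"][M]
        if abs(np.median(Q[:,1])-.19)>.1: continue
        Q,ce,n=plane(Q);cc,d,s=box(Q,n)
        print(c,r["score"],M.sum(),len(Q),"n",n,"c",cc,"dir",d,s,"tilt",np.degrees(np.arccos(n[2])),"azn",np.degrees(np.arctan2(n[1],n[0])),"azd",np.degrees(np.arctan2(d[1],d[0])),"centre",cc-.014*n)
    p=f["p"]
    a=p[180:250,290:380] if c=="side" else p[185:235,265:355]
    b=p[125:200,315:390] if c=="side" else p[180:235,330:430]
    out+=[cv2.resize(x,(400,300),interpolation=cv2.INTER_CUBIC) for x in(a,b)]
cv2.imwrite("pics/crop.png",np.vstack([np.hstack(out[:2]),np.hstack(out[2:])])[:,:,::-1])
E
```

```text
side 0.87 1053 669 n [0.2175 0.4498 0.8663] c [0.4856 0.1974 0.0947] dir [ 0.4196  0.7582 -0.499 ] [0.05868729576468468, 0.18068185448646545] tilt 29.973478249507206 azn 64.19547023170708 azd 61.04221860095299 centre [0.4825 0.1911 0.0826]
top 0.67 568 311 n [0.215  0.4501 0.8667] c [0.4905 0.1952 0.0969] dir [ 0.4077  0.7651 -0.4984] [0.05917220562696457, 0.1813776195049286] tilt 29.920038055975517 azn 64.46029303894248 azd 61.95016737407571 centre [0.4875 0.1889 0.0848]
```

View pics/crop.png

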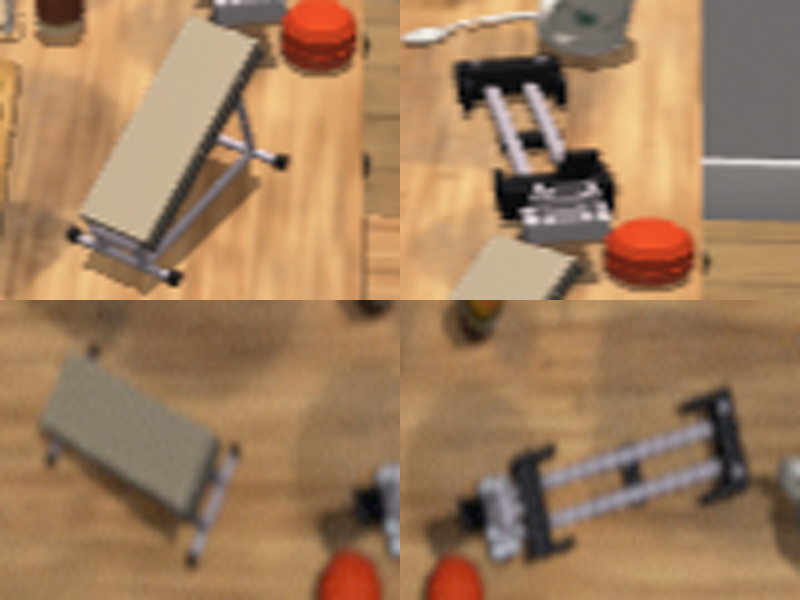

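The crop confirms the choice: a two-tone grey bar on the stand, light upper face, darker below. Its low end points to azimuth ~62°. The red timer stands near the holder's lever. I'll go over the holder first for a close measurement.

Emit:
servo_tool(
  moves=[
    [[0, 0, 0], [0.037, -0.02, -0.008], 100],
    [[0, 0, 0], [0.037, -0.02, -0.008], 100],
    [[0, 0, 0], [0.037, -0.02, -0.008], 100],
    [[0, 0, 0], [0.037, -0.02, -0.008], 100],
    [[0, 0, 0], [0.037, -0.02, -0.008], 100],
    [[0, 0, 0], [0.037, -0.02, -0.008], 100],
    [[0, 0, 0], [0.037, -0.02, -0.008], 100],
    [[0, 0, 0], [0.037, -0.02, -0.008], 100],
    [[0, 0, 0], [0.037, -0.02, -0.008], 100],
    [[0, 0, 0], [0, 0, 0], 100],
    [[0, 0, 0], [0, 0, 0], 100],
  ],
)

```text
time: 2.1
ee_pos: [0.4557, -0.2005, 0.3033]
tcp_rot: [180.0, 0.0, 24.3]
wrist_force: [-0.2, -0.2, -0.5]
opening: 0.0856
grasp_force: 0.0
```

```bash
python3 - <<'E'
from fit import *
o=get_obs();print(o["time"],o["ee_pos"],o["tcp_rot"],o["q"])
k=calibration("wrist");R=np.array(k["R"]);print(R,-R.T@np.array(k["t"]),np.array(k["camera_matrix"]).ravel())
p,d=camera("wrist");cv2.imwrite("pics/w1.png",p[:,:,::-1]);np.savez("w1.npz",p=p,d=d,X=cloud("wrist",d))
for n in ["holder","fixed_face","holder_jaw","lever_grip","lever_pivot","stone"]:
    for r in mark_of(n,"wrist")[:2]: print(n,round(r["score"],2),toW("wrist",r["xyz"]))
E
```

```text
2.1 [ 0.4557 -0.2005  0.3033] [179.9905   0.0076  24.301 ] [-23.7447   0.0971  13.1686 103.0695  -0.012  131.9543]
[[ 0.4112 -0.9116  0.0001]
 [-0.8781 -0.3961  0.2684]
 [-0.2446 -0.1104 -0.9633]] [ 0.5171 -0.172   0.4462] [324.981    0.     315.9407   0.     324.981  199.4631   0.       0.
   1.    ]
holder 0.89 [ 0.4733 -0.2168  0.0011]
fixed_face 0.8 [ 0.4942 -0.3043  0.0392]
fixed_face 0.63 [ 0.4733 -0.2154 -0.0005]
lever_grip 0.81 [ 0.4309 -0.0334  0.1118]
lever_pivot 0.62 [ 0.4426 -0.0696  0.0435]
```

View pics/w1.png

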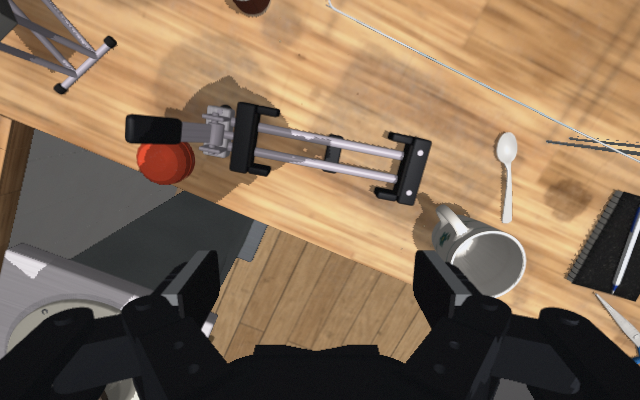

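The wrist picture shows the holder from fixed jaw (410,170) to sliding jaw (255,140), the lever handle at (153,129) and the timer just beside it at (165,160). Now the holder axis from the depth.

```bash
python3 - <<'E'
from fit import *
X=np.load("w1.npz")["X"];D=np.load("w1.npz")["d"];P=np.load("w1.npz")["p"]
bl=P.max(2)<70
Q=X[(D>0)]
o=np.array([.4735,-.2165]);th=np.radians(102.4)
def loc(Q,o,th):
    c,s=np.cos(th),np.sin(th);ey=np.array([c,s]);ex=np.array([s,-c]);return np.c_[(Q[:,:2]-o)@ex,(Q[:,:2]-o)@ey,Q[:,2]]
L=loc(Q,o,th)
tab=L[(abs(L[:,0])<.2)&(abs(L[:,1])<.1)&(L[:,2]<.006)];print("table z",np.median(tab[:,2]))
def top(y0,y1,z0=.036,z1=.045):
    m=(abs(L[:,0])<.06)&(L[:,1]>y0)&(L[:,1]<y1)&(L[:,2]>z0)&(L[:,2]<z1);return L[m]
for y0,y1 in[(-.135,-.08),(.09,.14)]:
    t=top(y0,y1)
    r=cv2.minAreaRect(t[:,:2].astype(np.float32));print("jaw",len(t),t[:,2].mean(),"rect",r,"med",t[:,:2].mean(0),"x",np.percentile(t[:,0],[1,99]),"y",np.percentile(t[:,1],[2,98]))
# rods: z .01-.03 centre region
for xs in(-1,1):
    for y0 in(-.05,.02):
        m=(L[:,0]*xs>.005)&(L[:,0]*xs<.03)&(L[:,1]>y0)&(L[:,1]<y0+.03)&(L[:,2]>.014)&(L[:,2]<.03);t=L[m];print("rod",xs,y0,len(t),t.mean(0) if len(t) else 0,np.percentile(t[:,2],95))
for r in recognise("kitchen_timer","wrist")[:2]+recognise("mug_2","wrist")[:1]: w=toW("wrist",r["xyz"]);print(r["score"],w,loc(w[None],o,th))
m=(abs(L[:,0])<.02)&(L[:,1]>.15)&(L[:,1]<.25)&(L[:,2]>.06);t=L[m];print("lever",len(t),t.mean(0),t.min(0),t.max(0),np.polyfit(t[:,1],t[:,2],1),np.polyfit(t[:,1],t[:,0],1))
m=(L[:,0]>-.12)&(L[:,0]<-.02)&(L[:,1]>.13)&(L[:,1]<.26)&(L[:,2]>.04)&(L[:,2]<.055);t=L[m];print("timer top",len(t),t.mean(0),t.min(0),t.max(0))
E
```

```text
table z 0.0002075211144601164
jaw 1326 0.04006700576680414 rect ((0.0008129104971885681, -0.10263387113809586), (0.08558402210474014, 0.026240335777401924), 0.4172961711883545) med [ 0.0022 -0.1022] x [-0.0403  0.0427] y [-0.1146 -0.09  ]
jaw 1483 0.04008963975970329 rect ((-0.0014684908092021942, 0.11727337539196014), (0.04557336866855621, 0.08565518260002136), 87.7515640258789) med [-0.0003  0.1153] x [-0.0428  0.04  ] y [0.102  0.1375]
rod -1 -0.05 204 [-0.0154 -0.0348  0.021 ] 0.02320121488622094
rod -1 0.02 209 [-0.0161  0.035   0.0208] 0.022897859385394514
rod 1 -0.05 212 [ 0.0163 -0.035   0.021 ] 0.023181010099772335
rod 1 0.02 218 [0.0156 0.035  0.0209] 0.023179793490146563
0.9 [ 0.4424 -0.4457  0.0682] [[-0.0796 -0.2172  0.0682]]
lever 2030 [-0.0013  0.1821  0.1066] [-0.0162  0.1546  0.06  ] [0.0126 0.2063 0.1362] [ 1.66   -0.1956] [ 0.0239 -0.0057]
timer top 1377 [-0.0501  0.2095  0.0451] [-0.0774  0.1362  0.04  ] [-0.0201  0.2393  0.055 ]
```

```bash
cat > plan.py <<'E'
from fit import *
from scipy.spatial.transform import Rotation as Ro
def plan(R1,p1,R0=None,p0=None):
    o=get_obs()
    if R0 is None: R0=Ro.from_euler("xyz",o["tcp_rot"],degrees=True).as_matrix();p0=o["ee_pos"]
    rv=np.degrees(Ro.from_matrix(R0.T@R1).as_rotvec())
    print("turn",rv,"|",np.linalg.norm(rv),"shift before turn",R0.T@(p1-p0),"shift after turn",R1.T@(p1-p0),"rows",np.linalg.norm(p1-p0)/.05)
def frame(z,x):
    z=z/np.linalg.norm(z);x=x-z*(x@z);x/=np.linalg.norm(x);return np.c_[x,np.cross(z,x),z]
E
python3 - <<'E'
from plan import *
a=np.radians(62.5);n=np.array([.5*np.cos(a),.5*np.sin(a),.866]);c=np.array([.485,.19,.0837])
plan(frame(-n,np.array([np.cos(a),np.sin(a),0])),c+.13*n)
E
```

```text
turn [-10.0452 -28.8605 -37.4987] | 48.373398448001396 shift before turn [ 0.2383 -0.3857  0.107 ] shift after turn [ 0.4227 -0.1543 -0.1205] rows 9.316789695175295
```

Emit:
servo_tool(
  moves=[
    [[0, 0, 0], [0.0238, -0.0386, 0.0107], 100],
    [[0, 0, 0], [0.0238, -0.0386, 0.0107], 100],
    [[0, 0, 0], [0.0238, -0.0386, 0.0107], 100],
    [[0, 0, 0], [0.0238, -0.0386, 0.0107], 100],
    [[0, 0, 0], [0.0238, -0.0386, 0.0107], 100],
    [[0, 0, 0], [0.0238, -0.0386, 0.0107], 100],
    [[0, 0, 0], [0.0238, -0.0386, 0.0107], 100],
    [[0, 0, 0], [0.0238, -0.0386, 0.0107], 100],
    [[0, 0, 0], [0.0238, -0.0386, 0.0107], 100],
    [[0, 0, 0], [0.0238, -0.0386, 0.0107], 100],
    [[0, 0, 0], [0, 0, 0], 100],
  ],
)

```text
time: 3.65
ee_pos: [0.5174, 0.2447, 0.1935]
tcp_rot: [-179.6, 0.2, 25.2]
wrist_force: [0.3, -0.6, -0.2]
opening: 0.0851
grasp_force: 0.0
```

Emit:
servo_tool(
  moves=[
    [[-1.67, -4.81, -6.25], [0, 0, 0], 100],
    [[-1.67, -4.81, -6.25], [0, 0, 0], 100],
    [[-1.67, -4.81, -6.25], [0, 0, 0], 100],
    [[-1.67, -4.81, -6.25], [0, 0, 0], 100],
    [[-1.67, -4.81, -6.25], [0, 0, 0], 100],
    [[-1.67, -4.81, -6.25], [0, 0, 0], 100],
    [[0, 0, 0], [0, 0, 0], 100],
    [[0, 0, 0], [0, 0, 0], 100],
    [[0, 0, 0], [0, 0, 0], 100],
  ],
)

```text
time: 4.55
ee_pos: [0.5178, 0.2407, 0.1973]
tcp_rot: [-179.8, 29.6, 63.2]
wrist_force: [-0.1, 0.2, 0.6]
opening: 0.0854
grasp_force: 0.0
```

```bash
cat > meas.py <<'E'
from plan import *
o=get_obs();print(o["time"],o["ee_pos"],o["tcp_rot"],o["q"])
p,d=camera("wrist");np.savez("w2.npz",p=p,d=d);cv2.imwrite("pics/w2.png",p[:,:,::-1]);X=cloud("wrist",d)
for r in cut_out("stone","wrist")[:3]:
    M=r["mask"].astype(bool)&(d>0)
    if M.sum()<200: continue
    Q,ce,n=plane(X[M]);c,dd,s=box(Q,n);dd*=-np.sign(dd[2]);c0=c-.014*n
    v,u=np.nonzero(M);print(round(r["score"],2),M.sum(),"px",u.min(),u.max(),v.min(),v.max(),"n",n,"centre",c0,"size",s,"az",np.degrees(np.arctan2(dd[1],dd[0])),np.degrees(np.arctan2(n[1],n[0])),"tilt",np.degrees(np.arccos(n[2])))
    if s[1]>.15: plan(frame(-n,dd),c0-.0187*n)
E
python3 meas.py
```

```text
4.55 [0.5178 0.2407 0.1973] [-179.7708   29.6115   63.1924] [ 32.1414  34.0839  37.474  119.4616 -14.5625 152.3984]
0.94 16051 px 273 354 69 288 n [0.2368 0.4408 0.8658] centre [0.4867 0.1905 0.0839] size [0.05292850732803345, 0.1800646185874939] az 62.20349248408756 61.753306407511644 tilt 30.026092694817255
turn [ 0.5137 -0.4032  0.8995] | 1.111527756717983 shift before turn [ 0.005  -0.0048  0.1467] shift after turn [ 0.006  -0.0036  0.1467] rows 2.9363847978409043
```

Emit:
servo_tool(
  moves=[
    [[0.5, -0.4, 0.9], [0, 0, 0], 100],
    [[0, 0, 0], [0.006, -0.0036, 0.02], 100],
    [[0, 0, 0], [0, 0, 0.03], 100],
    [[0, 0, 0], [0, 0, 0.03], 100],
    [[0, 0, 0], [0, 0, 0.02], 100],
    [[0, 0, 0], [0, 0, 0.02], 100],
    [[0, 0, 0], [0, 0, 0.02], 100],
    [[0, 0, 0], [0, 0, 0.0067], 100],
    [[0, 0, 0], [0, 0, 0], 100],
    [[0, 0, 0], [0, 0, 0], 100],
  ],
)

```text
time: 5.65
ee_pos: [0.4824, 0.1829, 0.0674]
tcp_rot: [-179.7, 30.1, 62.3]
wrist_force: [-0.6, 0.1, -0.4]
opening: 0.0858
grasp_force: 0.0
```

```bash
python3 meas.py
```

```text
5.65 [0.4824 0.1829 0.0674] [-179.7352   30.1304   62.3426] [ 29.3284  25.8117  11.3414 101.6156 -15.6416 150.702 ]
0.65 52726 px 227 417 36 356 n [0.2367 0.441  0.8658] centre [0.4996 0.214  0.0682] size [0.06042572483420372, 0.11892260611057281] az 61.856115169366575 61.77478236928936 tilt 30.03141740245939
```

View pics/w2.png

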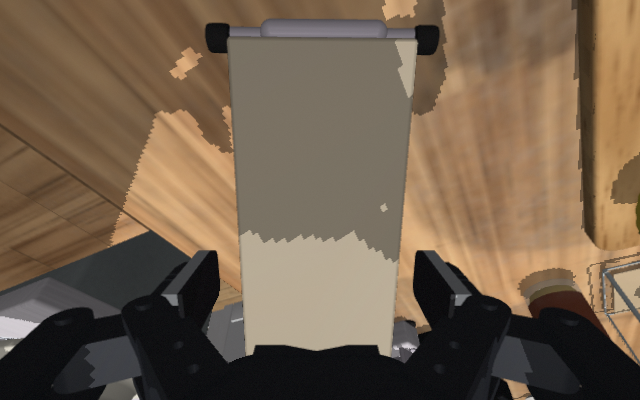

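The stone sits centred between the open fingers (gaps about 22 and 19 px at row 300), with the lip end at row 38. Closing now.

Emit:
servo_tool(
  moves=[
    [[0, 0, 0], [0, 0, 0], 0],
    [[0, 0, 0], [0, 0, 0], 0],
    [[0, 0, 0], [0, 0, 0], 0],
    [[0, 0, 0], [0, 0, 0], 0],
    [[0, 0, 0], [0, 0, 0], 0],
    [[0, 0, 0], [0, 0, 0], 0],
  ],
  force=70,
)

```text
time: 6.35
ee_pos: [0.4825, 0.1831, 0.0672]
tcp_rot: [-179.8, 30.1, 62.4]
wrist_force: [1.6, 3.0, 5.1]
opening: 0.0592
grasp_force: 76.9
```

Emit:
servo_tool(
  moves=[
    [[0, 0, 0], [0, 0, -0.01], 0],
    [[0, 0, 0], [0, 0, -0.02], 0],
    [[0, 0, 0], [0, 0, -0.03], 0],
    [[0, 0, 0], [0, 0, -0.03], 0],
    [[0, 0, 0], [0, 0, -0.03], 0],
    [[0, 0, 0], [0, 0, -0.03], 0],
    [[0, 0, 0], [0, 0, 0], 0],
    [[0, 0, 0], [0, 0, 0], 0],
  ],
)

```text
time: 7.15
ee_pos: [0.5179, 0.2494, 0.1951]
tcp_rot: [-179.7, 30.2, 62.4]
wrist_force: [0.5, 0.3, -5.5]
opening: 0.059
grasp_force: 76.7
```

```bash
python3 - <<'E'
from plan import *
o=get_obs();print(o["time"],o["ee_pos"],o["tcp_rot"],o["opening"],o["grasp_force"],o["wrist_force"])
th=np.radians(103.0);ey=np.array([np.cos(th),np.sin(th),0]);c=np.array([.4735,-.2165,0])+.005*ey
plan(frame(np.array([0,0,-1.]),ey),c+[0,0,.22])
E
```

```text
7.15 [0.5179 0.2494 0.1951] [-179.6708   30.1922   62.4254] 0.05899257232576338 76.68891906738281 [ 0.4504  0.3488 -5.486 ]
turn [-10.995   28.797  -39.7021] | 50.263440169229106 shift before turn [-0.384   0.1742  0.1936] shift after turn [-0.439  -0.1481 -0.0249] rows 9.279389739275228
```

Emit:
servo_tool(
  moves=[
    [[-1.374, 3.6, -4.963], [0, 0, 0], 0],
    [[-1.374, 3.6, -4.963], [0, 0, 0], 0],
    [[-1.374, 3.6, -4.963], [0, 0, 0], 0],
    [[-1.374, 3.6, -4.963], [0, 0, 0], 0],
    [[-1.374, 3.6, -4.963], [0, 0, 0], 0],
    [[-1.374, 3.6, -4.963], [0, 0, 0], 0],
    [[-1.374, 3.6, -4.963], [0, 0, 0], 0],
    [[-1.374, 3.6, -4.963], [0, 0, 0], 0],
  ],
)

```text
time: 7.95
ee_pos: [0.5163, 0.2481, 0.1942]
tcp_rot: [-179.9, -0.1, 103.2]
wrist_force: [0.8, 0.8, -3.3]
opening: 0.0588
grasp_force: 76.6
```

Emit:
servo_tool(
  moves=[
    [[0, 0, 0], [-0.0366, -0.01234, -0.0021], 0],
    [[0, 0, 0], [-0.0366, -0.01234, -0.0021], 0],
    [[0, 0, 0], [-0.0366, -0.01234, -0.0021], 0],
    [[0, 0, 0], [-0.0366, -0.01234, -0.0021], 0],
    [[0, 0, 0], [-0.0366, -0.01234, -0.0021], 0],
    [[0, 0, 0], [-0.0366, -0.01234, -0.0021], 0],
    [[0, 0, 0], [-0.0366, -0.01234, -0.0021], 0],
    [[0, 0, 0], [-0.0366, -0.01234, -0.0021], 0],
    [[0, 0, 0], [-0.0366, -0.01234, -0.0021], 0],
    [[0, 0, 0], [-0.0366, -0.01234, -0.0021], 0],
    [[0, 0, 0], [-0.0366, -0.01234, -0.0021], 0],
    [[0, 0, 0], [-0.0366, -0.01234, -0.0021], 0],
  ],
)

```text
time: 9.15
ee_pos: [0.47, -0.2135, 0.2192]
tcp_rot: [-179.9, -0.1, 102.9]
wrist_force: [0.7, 0.4, -5.0]
opening: 0.0587
grasp_force: 76.6
```

Emit:
servo_tool(
  moves=[
    [[0, 0, 0], [0, 0, 0], 0],
    [[0, 0, 0], [0, 0, 0], 0],
    [[0, 0, 0], [0, 0, 0], 0],
  ],
)

```text
time: 9.45
ee_pos: [0.4712, -0.2115, 0.2201]
tcp_rot: [-179.9, -0.1, 103.0]
wrist_force: [-0.1, -0.0, -4.7]
opening: 0.0586
grasp_force: 76.7
```

```bash
cat > m3.py <<'E'
from plan import *
import sys
o=get_obs();print(o["time"],o["ee_pos"],o["tcp_rot"],o["opening"],o["grasp_force"],o["wrist_force"])
th=np.radians(103.0);ey=np.array([np.cos(th),np.sin(th),0]);ex=np.array([ey[1],-ey[0],0]);c=np.array([.4735,-.2165,0])
L=lambda P:np.c_[(P-c)@ex,(P-c)@ey,P[:,2]]
print("tcp local",L(o["ee_pos"][None])[0])
for cam in ["wrist","side","top"]:
    p,d=camera(cam);cv2.imwrite(f"pics/{cam}3{sys.argv[1]}.png",p[:,:,::-1]);X=cloud(cam,d)
    for r in cut_out("stone",cam)[:3]:
        M=r["mask"].astype(bool)&(d>0)
        if M.sum()<100 or np.linalg.norm(np.median(X[M],0)[:2]-c[:2])>.12: continue
        Q,ce,n=plane(X[M]);b,dd,s=box(Q,n);l=L(Q);dl=[dd@ex,dd@ey]
        print(cam,round(r["score"],2),"n",n,"local centre",L((b-.014*n)[None])[0],"size",s,"x",np.percentile(l[:,0],[1,99]),"y",np.percentile(l[:,1],[1,99]),"dirErr",np.degrees(np.arctan(dl[0]/dl[1])))
E
python3 m3.py a
```

```text
9.45 [ 0.4712 -0.2115  0.2201] [-179.9189   -0.0748  102.9856] 0.058569950979414455 76.74848914146423 [-0.094  -0.0451 -4.6695]
tcp local [-0.0011  0.0054  0.2201]
wrist 0.56 n [ 0.0034 -0.0032  1.    ] local centre [-0.0005  0.0367  0.2387] size [0.06038180738687515, 0.11750849336385727] x [-0.0295  0.0286] y [-0.0168  0.0942] dirErr 0.4725862365833867
side 0.91 n [0.0048 0.009  0.9999] local centre [-0.0004  0.019   0.2389] size [0.053882699459791183, 0.16264472901821136] x [-0.0266  0.0272] y [-0.0609  0.0959] dirErr 1.6813442445389875
top 0.92 n [0.9784 0.0997 0.1809] local centre [-0.0261  0.0594  0.316 ] size [0.08692742139101028, 0.6462810635566711] x [-0.0221  0.0324] y [0.0137 0.096 ] dirErr -74.27758312455376
```

Emit:
servo_tool(
  moves=[
    [[0, 0, 0], [0, 0.0005, 0.03], 0],
    [[0, 0, 0], [0, 0, 0.03], 0],
    [[0, 0, 0], [0, 0, 0.03], 0],
    [[0, 0, 0], [0, 0, 0.03], 0],
    [[0, 0, 0], [0, 0, 0.03], 0],
    [[0, 0, 0], [0, 0, 0.02], 0],
    [[0, 0, 0], [0, 0, 0.01], 0],
    [[0, 0, 0], [0, 0, 0], 0],
    [[0, 0, 0], [0, 0, 0], 0],
    [[0, 0, 0], [0, 0, 0], 0],
  ],
)

```text
time: 10.75
ee_pos: [0.4734, -0.2124, 0.0428]
tcp_rot: [179.9, 0.1, 103.0]
wrist_force: [0.5, -0.6, -3.7]
opening: 0.0589
grasp_force: 76.5
```

```bash
python3 m3.py b
```

```text
10.75 [ 0.4734 -0.2124  0.0428] [179.8887   0.079  102.9885] 0.05889820111219541 76.52553677558899 [ 0.5237 -0.5631 -3.7423]
tcp local [0.0008 0.004  0.0428]
wrist 0.7 n [-0.0001 -0.0019  1.    ] local centre [0.001  0.035  0.0609] size [0.06037916988134384, 0.11784448474645615] x [-0.028   0.0299] y [-0.0182  0.0927] dirErr 0.5227841348995266
side 0.58 n [0.0177 0.0106 0.9998] local centre [-0.0024  0.0081  0.0601] size [0.060264717787504196, 0.1807848960161209] x [-0.0317  0.0276] y [-0.048   0.0966] dirErr 0.4837117652564599
top 0.72 n [-0.0354 -0.0287  0.999 ] local centre [0.0025 0.0567 0.0613] size [0.05557543784379959, 0.07471233606338501] x [-0.0257  0.0294] y [0.021  0.0933] dirErr -0.7912840844999737
```

View pics/wrist3b.png

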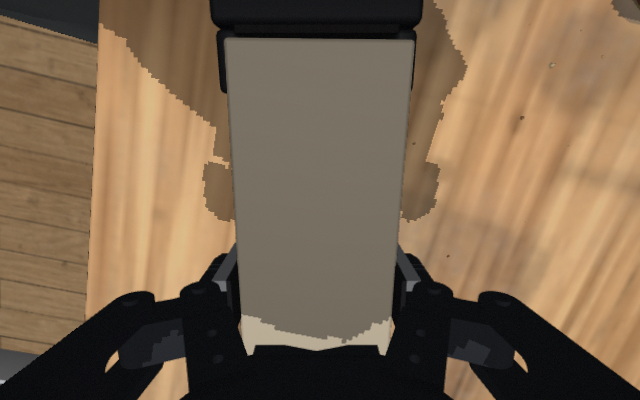

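The stone hovers between the jaws and is about 1 mm off to the right (stone columns 224–414, jaw 211–421). I correct that while lowering.

Emit:
servo_tool(
  moves=[
    [[0, 0, -0.4], [0.001, -0.001, 0], 0],
    [[0, 0, 0], [0, 0, 0], 0],
    [[0, 0, 0], [0, 0, 0.006], 0],
    [[0, 0, 0], [0, 0, 0.006], 0],
    [[0, 0, 0], [0, 0, 0.005], 0],
    [[0, 0, 0], [0, 0, 0.004], 0],
    [[0, 0, 0], [0, 0, 0.003], 0],
    [[0, 0, 0], [0, 0, 0], 0],
    [[0, 0, 0], [0, 0, 0], 0],
  ],
)

```text
time: 11.95
ee_pos: [0.4713, -0.2113, 0.0182]
tcp_rot: [180.0, 0.0, 103.4]
wrist_force: [-4.5, 1.9, 5.8]
opening: 0.0588
grasp_force: 77.8
```

```bash
python3 m3.py c
```

```text
11.95 [ 0.4713 -0.2113  0.0182] [179.981    0.021  103.3791] 0.05881588712240671 77.81757473945618 [-4.5287  1.9443  5.785 ]
tcp local [-0.001   0.0055  0.0182]
wrist 0.85 n [0.0013 0.0004 1.    ] local centre [-0.0011  0.0365  0.0363] size [0.060414060950279236, 0.11776918917894363] x [-0.03   0.028] y [-0.0165  0.0942] dirErr 0.34574844372471764
side 0.66 n [0.0097 0.0037 0.9999] local centre [-0.0053  0.0238  0.0359] size [0.058200132101774216, 0.14583002030849457] x [-0.0335  0.0249] y [-0.0462  0.0933] dirErr 4.827857653611926
top 0.65 n [-0.0244  0.0086  0.9997] local centre [0.0014 0.0566 0.0364] size [0.0595429465174675, 0.07703061401844025] x [-0.0286  0.0305] y [0.0194 0.0945] dirErr 0.4999620899657364
```

Flat at z = 36.3 mm, x about -1 mm, y about +5 mm. Releasing and rising.

Emit:
servo_tool(
  moves=[
    [[0, 0, 0], [0, 0, 0], 100],
    [[0, 0, 0], [0, 0, 0], 100],
    [[0, 0, 0], [0, 0, 0], 100],
    [[0, 0, 0], [0, 0, 0], 100],
    [[0, 0, 0], [0, 0, 0], 100],
    [[0, 0, 0], [0, 0, -0.02], 100],
    [[0, 0, 0], [0, 0, -0.04], 100],
    [[0, 0, 0], [0, 0, -0.045], 100],
    [[0, 0, 0], [0, 0, -0.045], 100],
    [[0, 0, 0], [0, 0, -0.045], 100],
    [[0, 0, 0], [0, 0, 0], 0],
    [[0, 0, 0], [0, 0, 0], 0],
  ],
)

```text
time: 13.45
ee_pos: [0.4719, -0.2116, 0.2134]
tcp_rot: [179.9, 0.1, 103.4]
wrist_force: [-0.8, 0.2, -0.0]
opening: 0.0593
grasp_force: 0.0
```

```bash
python3 m3.py d
```

```text
13.45 [ 0.4719 -0.2116  0.2134] [179.8881   0.0822 103.3822] 0.05930882323778204 0.0 [-0.8304  0.2308 -0.043 ]
tcp local [-0.0005  0.0051  0.2134]
wrist 0.96 n [ 0.003  -0.0008  1.    ] local centre [-0.0026  0.0057  0.0349] size [0.060003861784935, 0.17943866550922394] x [-0.0317  0.0266] y [-0.0806  0.0938] dirErr 0.40726624673814465
side 0.62 n [ 0.0153 -0.001   0.9999] local centre [-0.0042  0.0071  0.0358] size [0.059514280408620834, 0.18555934727191925] x [-0.0335  0.026 ] y [-0.0806  0.0963] dirErr 0.9254783369868131
top 0.64 n [ 0.0037 -0.001   1.    ] local centre [0.0004 0.0311 0.0362] size [0.059104472398757935, 0.12806253135204315] x [-0.0283  0.0285] y [-0.0306  0.0941] dirErr 0.6181128643308554
```

View pics/wrist3d.png

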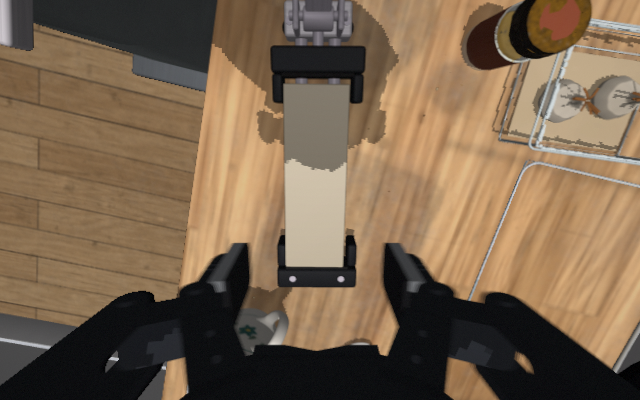

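The stone lies inside both cheeks (cols 284–349 against cheeks at 275–362). Next, shut the fingers and bring them to the inner side of the lever.

Emit:
servo_tool(
  moves=[
    [[0, 0, 0], [0.04, 0.0045, 0], 0],
    [[0, 0, 0], [0.04, 0, 0], 0],
    [[0, 0, 0], [0.04, 0, 0], 0],
    [[0, 0, 0], [0.04, 0, 0], 0],
    [[0, 0, 0], [0, 0, 0], 0],
    [[0, 0, 0], [0, 0, 0], 0],
    [[0, 0, 0], [0, 0, 0.03], 0],
    [[0, 0, 0], [0, 0, 0.03], 0],
    [[0, 0, 0], [0, 0, 0.02], 0],
    [[0, 0, 0], [0, 0, 0.0077], 0],
    [[0, 0, 0], [0, 0, 0], 0],
    [[0, 0, 0], [0, 0, 0], 0],
  ],
)

```text
time: 14.95
ee_pos: [0.4391, -0.0552, 0.1255]
tcp_rot: [179.9, 0.0, 103.3]
wrist_force: [0.3, 0.4, 0.6]
opening: -0.0001
grasp_force: 0.0
```

```bash
python3 - <<'E'
from plan import *
o=get_obs();th=np.radians(103.0);ey=np.array([np.cos(th),np.sin(th),0]);ex=np.array([ey[1],-ey[0],0]);c=np.array([.4735,-.2165,0])
p,d=camera("wrist");P=o["ee_pos"]-c;print(o["time"],P@ex,P@ey,P[2],o["opening"],o["wrist_force"])
for n in["lever_grip","lever_pivot"]:
    for r in mark_of(n,"wrist")[:1]: w=toW("wrist",r["xyz"])-c;print(n,r["score"],w@ex,w@ey,w[2])
p,d=camera("side");cv2.imwrite("pics/s5.png",cv2.resize(p[110:220,300:400],(800,600)[:2],interpolation=cv2.INTER_CUBIC)[:,:,::-1])
E
```

```text
14.95 0.002811533329334259 0.16492768719696013 0.12549032282389988 -0.00010502489235149329 [0.2753 0.3644 0.5571]
lever_grip 0.55 0.001593701707016493 0.1894719549498181 0.10948650978945788
```

View pics/s5.png

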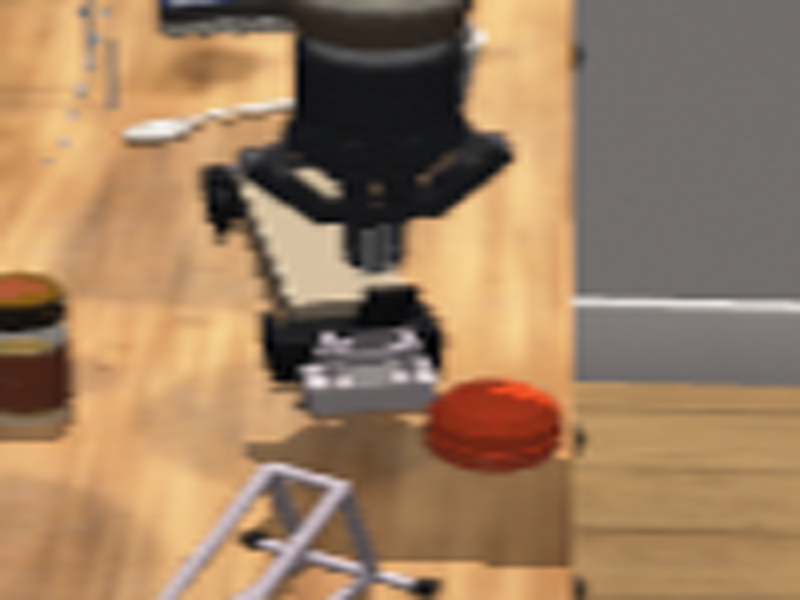

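Fingers (375,245) are in line with the lever handle (395,300), short of it. The timer (493,425) is clear to the side. Pressing along the handle's arc.

Emit:
servo_tool(
  moves=[
    [[0, 0, 0], [0.007, 0, 0], 0],
    [[0, 0, 0], [0.0062, 0, 0], 0],
    [[0, 0, 0], [0.0067, 0, 0.0041], 0],
    [[0, 0, 0], [0.0067, 0, 0.0041], 0],
    [[0, 0, 0], [0.0059, 0, 0.0052], 0],
    [[0, 0, 0], [0.0059, 0, 0.0052], 0],
    [[0, 0, 0], [0.0049, 0, 0.0061], 0],
    [[0, 0, 0], [0.0049, 0, 0.0062], 0],
    [[0, 0, 0], [0, 0, 0], 0],
  ],
)

```text
time: 16.05
ee_pos: [0.4268, -0.0072, 0.0926]
tcp_rot: [-179.9, -0.0, 103.4]
wrist_force: [-0.1, -0.0, 0.5]
opening: -0.0002
grasp_force: 0.0
```

Emit:
servo_tool(
  moves=[
    [[0, 0, 0], [0.0037, 0, 0.0069], 0],
    [[0, 0, 0], [0.0038, 0, 0.0069], 0],
    [[0, 0, 0], [0.0025, 0, 0.0074], 0],
    [[0, 0, 0], [0.0025, 0, 0.0075], 0],
    [[0, 0, 0], [0.0012, 0, 0.0078], 0],
    [[0, 0, 0], [0.0011, 0, 0.0078], 0],
    [[0, 0, 0], [0, 0, 0], 0],
    [[0, 0, 0], [0, 0, 0], 0],
  ],
)

```text
time: 16.85
ee_pos: [0.4249, 0.0064, 0.0534]
tcp_rot: [179.8, 0.1, 103.4]
wrist_force: [-15.7, -3.2, 42.5]
opening: -0.0003
grasp_force: 21.4
```

Emit:
servo_tool(
  moves=[
    [[0, 0, 0], [0, 0, 0.002], 0],
    [[0, 0, 0], [0, 0, 0.002], 0],
    [[0, 0, 0], [0, 0, 0], 0],
    [[0, 0, 0], [0, 0, 0], 0],
  ],
)

```text
time: 17.25
ee_pos: [0.4253, 0.0064, 0.0526]
tcp_rot: [179.7, 0.1, 103.4]
wrist_force: [-28.9, -1.8, 73.0]
opening: -0.0002
grasp_force: 36.6
```

That is a hard stop. Letting go upward and checking.

Emit:
servo_tool(
  moves=[
    [[0, 0, 0], [0, 0, -0.004], 0],
    [[0, 0, 0], [0, 0, -0.01], 0],
    [[0, 0, 0], [0, 0, -0.03], 0],
    [[0, 0, 0], [-0.03, 0, -0.045], 0],
    [[0, 0, 0], [-0.045, 0, -0.045], 0],
    [[0, 0, 0], [-0.045, 0, -0.045], 0],
    [[0, 0, 0], [-0.03, 0, -0.04], 0],
    [[0, 0, 0], [0, 0, 0], 0],
    [[0, 0, 0], [0, 0, 0], 0],
    [[0, 0, 0], [0, 0, 0], 0],
  ],
)

```text
time: 18.25
ee_pos: [0.4534, -0.1178, 0.2402]
tcp_rot: [-179.9, -0.1, 103.4]
wrist_force: [0.3, 0.6, -0.3]
opening: -0.0002
grasp_force: 0.0
```

```bash
python3 m3.py e; python3 - <<'E'
from plan import *
th=np.radians(103.0);ey=np.array([np.cos(th),np.sin(th),0]);ex=np.array([ey[1],-ey[0],0]);c=np.array([.4735,-.2165,0])
p,d=camera("wrist");X=cloud("wrist",d)[d>0]-c;L=np.c_[X@ex,X@ey,X[:,2]]
for y in np.arange(.13,.27,.01):
    t=L[(abs(L[:,0])<.01)&(abs(L[:,1]-y)<.004)];print(round(y,3),len(t),np.percentile(t[:,2],[50,90]) if len(t) else 0)
t=L[(abs(L[:,0])<.04)&(L[:,1]>.085)&(L[:,1]<.14)&(L[:,2]>.037)&(L[:,2]<.043)];print("jaw y",np.percentile(t[:,1],[2,98]))
t=L[(abs(L[:,0])<.009)&(L[:,1]>.2)&(L[:,1]<.25)&(L[:,2]>.03)];print("angle",np.polyfit(t[:,1],t[:,2],1))
for n in["lever_grip","lever_pivot","kitchen_timer"]:
    for r in mark_of(n,"wrist")[:1]: w=toW("wrist",r["xyz"])-c;print(n,r["score"],w@ex,w@ey,w[2])
E
```

```text
18.25 [ 0.4534 -0.1178  0.2402] [-179.8962   -0.0677  103.3936] -0.0001876308427678682 0.0 [ 0.3483  0.633  -0.2924]
tcp local [0.0026 0.1006 0.2402]
wrist 0.89 n [0.0019 0.001  1.    ] local centre [-0.0013  0.0021  0.0363] size [0.05998162925243378, 0.17901979386806488] x [-0.0307  0.028 ] y [-0.0826  0.0907] dirErr -0.01420337108365663
side 0.91 n [0.0065 0.0059 1.    ] local centre [-0.0012  0.0076  0.0362] size [0.05852177366614342, 0.18081197142601013] x [-0.0304  0.0267] y [-0.0778  0.0964] dirErr -1.0024207504290212
0.13 133 [0.0009 0.0353]
0.14 117 [0.0527 0.0544]
0.15 184 [0.0542 0.0554]
0.16 156 [0.0489 0.0497]
0.17 188 [0.0497 0.0508]
0.18 170 [0.0505 0.0516]
0.19 174 [0.0514 0.0524]
0.2 188 [0.055  0.0563]
0.21 206 [0.0559 0.0569]
0.22 211 [0.0568 0.0577]
0.23 218 [0.0575 0.0585]
0.24 226 [0.0585 0.0597]
0.25 175 [0.0586 0.0598]
0.26 0 0
0.27 135 [0.0006 0.0017]
jaw y [0.091  0.1166]
angle [0.0823 0.0387]
lever_grip 0.83 0.0003895447406815917 0.2201341422247469 0.053957388465664204
lever_pivot 0.8 0.0034917747174450556 0.15204085203724166 0.04341626856587924
kitchen_timer 0.95 -0.04592815877952362 0.21283943618476367 -0.00032781549520022427
```

View pics/wrist3e.png

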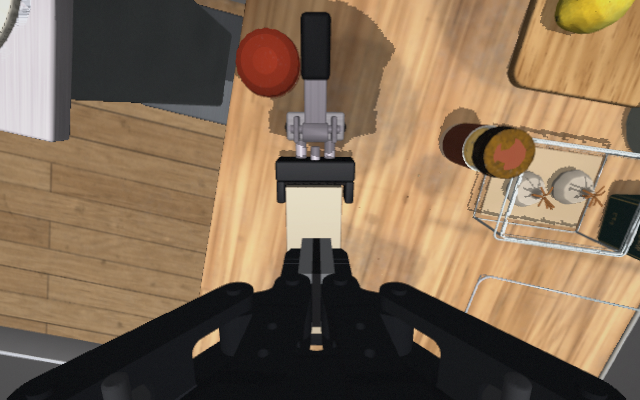

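The lever is down, about 0.08 rad above level by depth, which is about 0.965. The jaw is at the stone's end, the stone is square, and the timer is unmoved. I'll press once more at mid-handle to confirm that this is the clamped rest position.

Emit:
servo_tool(
  moves=[
    [[0, 0, 0], [0.04, -0.0026, 0.0], 0],
    [[0, 0, 0], [0.04, 0, 0.03], 0],
    [[0, 0, 0], [0.0414, 0, 0.04], 0],
    [[0, 0, 0], [0, 0, 0.04], 0],
    [[0, 0, 0], [0, 0, 0.04], 0],
    [[0, 0, 0], [0, 0, 0.02], 0],
    [[0, 0, 0], [0, 0, 0.01], 0],
    [[0, 0, 0], [0, 0, 0.006], 0],
    [[0, 0, 0], [0, 0, 0.003], 0],
    [[0, 0, 0], [0, 0, 0.002], 0],
    [[0, 0, 0], [0, 0, 0], 0],
    [[0, 0, 0], [0, 0, 0], 0],
  ],
)

```text
time: 19.95
ee_pos: [0.425, -0.0061, 0.0567]
tcp_rot: [179.9, 0.0, 103.4]
wrist_force: [0.9, -0.1, 0.3]
opening: 0.0003
grasp_force: 0.5
```

Emit:
servo_tool(
  moves=[
    [[0, 0, 0], [0, 0, 0.002], 0],
    [[0, 0, 0], [0, 0, 0.002], 0],
    [[0, 0, 0], [0, 0, 0.002], 0],
    [[0, 0, 0], [0, 0, 0], 0],
  ],
)

```text
time: 20.35
ee_pos: [0.4253, -0.0058, 0.0533]
tcp_rot: [179.8, -0.0, 103.4]
wrist_force: [-11.2, 1.8, 28.6]
opening: 0.0003
grasp_force: 14.3
```

Emit:
servo_tool(
  moves=[
    [[0, 0, 0], [0, 0, 0.002], 0],
    [[0, 0, 0], [0, 0, 0.002], 0],
    [[0, 0, 0], [0, 0, 0], 0],
    [[0, 0, 0], [0, 0, 0], 0],
  ],
)

```text
time: 20.75
ee_pos: [0.4256, -0.0057, 0.0526]
tcp_rot: [179.7, 0.0, 103.4]
wrist_force: [-24.7, 2.7, 61.1]
opening: 0.0002
grasp_force: 30.3
```

Emit:
servo_tool(
  moves=[
    [[0, 0, 0], [0, 0, -0.004], 0],
    [[0, 0, 0], [0, 0, -0.006], 0],
    [[0, 0, 0], [0, 0, -0.02], 0],
    [[0, 0, 0], [0, 0, -0.04], 0],
    [[0, 0, 0], [-0.03, 0, -0.04], 0],
    [[0, 0, 0], [-0.04, 0, -0.04], 0],
    [[0, 0, 0], [-0.04, 0, -0.04], 0],
    [[0, 0, 0], [0, 0, 0], 0],
    [[0, 0, 0], [0, 0, 0], 0],
    [[0, 0, 0], [0, 0, 0], 0],
  ],
)

```text
time: 21.75
ee_pos: [0.4473, -0.1036, 0.2256]
tcp_rot: [-179.9, -0.1, 103.4]
wrist_force: [0.4, -0.2, -0.5]
opening: 0.0001
grasp_force: 0.0
```

```bash
python3 m3.py f; python3 - <<'E'
from plan import *
th=np.radians(103.0);ey=np.array([np.cos(th),np.sin(th),0]);ex=np.array([ey[1],-ey[0],0]);c=np.array([.4735,-.2165,0])
p,d=camera("wrist");X=cloud("wrist",d)[d>0]-c;L=np.c_[X@ex,X@ey,X[:,2]]
t=L[(abs(L[:,0])<.04)&(L[:,1]>.085)&(L[:,1]<.14)&(L[:,2]>.037)&(L[:,2]<.043)];print("jaw y",np.percentile(t[:,1],[2,98]))
t=L[(abs(L[:,0])<.009)&(L[:,1]>.2)&(L[:,1]<.25)&(L[:,2]>.03)];print("angle",np.polyfit(t[:,1],t[:,2],1),get_obs()["wrist_force"])
E
```

```text
21.75 [ 0.4473 -0.1036  0.2256] [-179.9217   -0.0501  103.3947] 6.634623384371707e-05 0.0 [ 0.3942 -0.1832 -0.485 ]
tcp local [-0.0001  0.1159  0.2256]
wrist 0.79 n [0.001  0.0006 1.    ] local centre [-0.0016  0.0031  0.0362] size [0.059567276388406754, 0.177161306142807] x [-0.0306  0.028 ] y [-0.0805  0.0912] dirErr 0.25121335149402396
side 0.95 n [0.0022 0.0032 1.    ] local centre [-0.0031  0.0035  0.0361] size [0.06008125841617584, 0.18267343938350677] x [-0.0312  0.0262] y [-0.0834  0.0928] dirErr -0.6186749703054419
jaw y [0.0908 0.1165]
angle [0.0768 0.0399] [ 0.296  -0.4427 -0.997 ]
```

The lever came back to the same rest angle, about 0.97, after a second full press. The stone is flat and square, and the arm is clear. Handing in.

```bash
python3 -c "
from workcell import *
print(job_done())"
```

```text
the job is handed in; nothing more can be done
None
```

The whetstone lies flat and square in the holder, the clamp lever is down at about 0.97 rad by depth measurement, the arm is clear, and the job was handed in at about 22 s; I inferred the jaw's grip from that lever angle and could not measure its force.

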